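# Prove the fixture dead, then hold the index plunger out

### The arm

A 6-joint arm with a two-finger parallel gripper is mounted at the origin on the work surface. World frame = base frame: x ahead of the robot, y to its left, z up, the work surface at z = 0. Lengths are in m, angles in rad, forces in N, time in s.
With the tool pointing down it reaches from about 0.35 to 0.775 m from the base axis. Payload 5.5 kg.
Tool frame: the origin (TCP) lies midway between the tips of the shut fingers; the grasp point (between the pads) lies 19 mm behind it; z points along the fingers, y is the line along which they close (so a half turn about z gives the same grasp; the last joint's range is limited). The gripper opens to 85 mm and grips with 20 to 120 N. Pads are 22 mm wide; open, the fingers measure 114 mm over their backs; the gripper's body (76 mm by 85 mm) begins 54 mm behind the grasp point. The pads swing forward as they close: fully open they stand 13 mm farther back than shut.
Start: joints at [1, 0.313, 0.046, 1.304, 0, 1.431], TCP at [0.24, 0.522, 0.231] pointing down, gripper open.
Joint ranges: [-2.76, 2.76], [-0.86, 1.69], [-1.03, 1.26], [-2.2, 2.34], [-1.47, 1.5], [-3.14, 3.14]. Speed limits (rad/s): [2.57, 2.57, 3.14, 3.14, 3.14, 3.14].

### API

Orientations are given as a unit quaternion [w, x, y, z].
In Python, from workcell import env gives the robot as it stands. The module is installed in compiled form; this text tells all that it offers.
- The arm moves only by the tool carry_out, never from a script. Its argument "series" is a list of rows, each an object with "delta_rot": the turn, a rotation vector about the world's x, y, z normalised to -1 to 1, where 1 is 0.1 rad, a list of three; "travel": the shift along the world's x, y, z normalised to -1 to 1, where 1 is 0.025 m, a list of three; "fingers": the closure, from -1 (fully open) to 1 (shut). In form: [{"delta_rot": [ax, ay, az], "travel": [tx, ty, tz], "fingers": fingers}, ...]. A call has 1 to 5 rows; each row shifts and turns the commanded pose from where the row before left it; what a row does not reach is not made up. A row lasts 1/8 s, in which the tool goes at most 62.5 mm and 10.7 degrees, less where a joint would pass 70% of its speed; a pose out of reach is approached as far as the arm can. A call with a number of a shift or a turn outside -1 to 1 is refused whole. A call with a gripper value outside its range is refused whole. The fingers move at their own pace and stop on an object; "squeeze" is the grip in N (left out, the last holds). Time passes only in rows, so rows that do not move let the fingers close. It gives the time, the measured TCP pose, the force, the opening and the grip force at its end, in the units of the state.
- env.get_state(): the state, without advancing time (a new reading comes with each control period).
- env.read_camera(name): name is "scene" or "top" or "wrist"; returns a dict with "color" (480x640x3 uint8, red, green, blue), "fx", "fy", "cx", "cy" (pixels), "D" ([k1, k2, p1, p2, k3] as OpenCV has them; the pictures are not rectified), "world_from_camera" (4x4, takes a point from camera to world coordinates); the wrist camera has in their place "hand_eye" (4x4, takes a point from camera to tool coordinates, whose origin is the TCP and whose axes are the flange's). Camera axes: x right, y up, looking along -z (the intrinsics and any distortion apply to the point x, -y, -z); pixel columns grow to the right and rows downward; lengths in m; the calibration is good to about 2 mm. A picture is of the moment at which its call begins: read the wrist's pose just before it. There is no depth.
- env.hand_in(): hands the job in; it is judged then, once.
The state is a dict: "clock": time; "joint_pos": joint angles; "qvel": joint speeds; "tau": joint torques, N m; "tcp_pos": TCP position; "orientation": TCP orientation; "wrist_force": force on the tool from outside, world axes, zero at the start; "ft_torque": the same for the moment, N m; "finger_gap": finger opening in m; "grip_force": force on a finger pad.
Only numpy, scipy, OpenCV 4.12 (cv2) and the standard library are available. Lean on these libraries where they do the work, as an engineer would, in place of code of your own. Each camera call takes 0.05 s, during which the arm holds its last target. There are 200 camera calls.

### The job

Before the index disc on the drilling fixture is turned, prove its terminals dead: lift the tester pen out of its holder, rest the pen's tip on the brass stud of the taller post and then on that of the shorter post, about half a second each, and stand the pen back fully down in its holder. Then grip the black knob of the fixture's sprung index plunger, pull it straight up as far as it goes so that its pin is clear of the hole in the disc, and finish still holding it there, so that a colleague can turn the disc. Leave everything else on the bench where it is.

Things in the scene. Friction and masses are not known exactly. Their poses are not given: they have to be found in the camera images.
- pen: Tester pen, 118 mm long, 60 g, upright in the holder. Origin: middle of the tip end, 6 mm above the bench at the start; z towards the butt. From the tip: steel nose, 5 widening to 10 mm diameter at 18 mm; 10 mm shank to 50 mm; black collar, 26 mm diameter, 50 to 54 mm, which rests on the holder's top; round black handle, 16 mm diameter, 54 to 118 mm (grip it near 88 mm).
- pen_tip (a point): The middle of the pen's tip end (the pen's origin).
- pen_holder: Grey block 60 x 60 x 56 mm high, fixed to the bench, with an upright 19 mm through hole in the middle of its top; it holds the pen at the start. Origin at the centre of its underside, so the hole's axis passes through it.
- tall_stud: Brass stud, a flat round button 16 mm in diameter, on the taller black post (foot 50 x 50 mm, post 28 mm diameter, fixed). Origin at the centre of the stud's top, 90 mm above the bench. It is sprung: it yields up to 4 mm downwards, pushing back with about 1 to 4 N, then stops hard.
- short_stud: The same brass stud on the shorter black post: stud top 50 mm above the bench. Origin at the centre of the stud's top. Same spring. The places of the two posts, the pen holder and the grease jar are exchanged from run to run.
- index_fixture: Fixed fixture: blue base 220 x 160 x 20 mm (x from -130 to 90 mm), aluminium disc 156 mm in diameter with a ring of index holes, top at 60 mm, steel nest blocks on it up to 78 mm high. At its -x end a blue bracket, top at 100 mm, reaches over the disc's rim and carries the plunger. Origin on the bench under the disc's axis; x points away from the bracket, z up.
- plunger_knob (a point): Black round knob of the index plunger, 26 mm diameter and 32 mm tall, upright, on top of the fixture's bracket; the point is its middle, 140 mm above the bench when the pin is seated, 60 mm from the disc's axis along the fixture's -x. Below it is a steel neck of 16 mm diameter down to the bracket's top at 100 mm.
- plunger (a joint): How far the plunger is pulled up, in m: 0 with the pin seated in the disc's hole, 0.020 at its upper stop. A spring draws it down: about 5 N to start, 12 N at the top; it snaps back when let go. The pin reaches 10 mm into the disc.
- grease_jar: Bystander: loose jar, 56 mm diameter, 70 mm high; origin at the centre of its underside.
- clip_a: Bystander: loose black moulded clip, 70 x 24 x 30 mm, 30 g; origin under its middle.
- clip_b: Bystander: a second clip like it.
- spanner: Bystander: steel spanner lying on the bench.
- screwdriver: Bystander: screwdriver lying on the bench.
Mind the look-alikes: they are no part of the job. Leave any blue or red look-alike of the pen alone.

How it is judged:
By the outcome, as a careful person would: the job done as asked, in the order asked, and still so for the second after the job is handed in, while the arm keeps its last pose, push and grip.
It also fails if it takes over 64 s, if anything falls off the work surface, if the arm or the gripper's body presses on something with over 40 N, if the wrist force passes 120 N, or if a joint passes its speed limit or range.

## Working session

There is one attempt and no reset: what is moved stays moved. The work goes in short steps, Python scripts to look and compute and a tool call to move; the robot and the scene stay as the last step left them, time stands still between calls to the robot, and variables do not carry over. Pictures are saved under pics/ and viewed, at most 10 in all, crops included, and the job is handed in when it is done.

Besides the shell and the picture viewer there is one more tool, called after "Emit:" as a command line: name --argument value ..., lists and objects as JSON in quotes. carry_out: Moves the arm, as the interface text tells. Its arguments: {"type":"object","properties":{"series":{"type":"array","items":{"type":"object","properties":{"delta_rot":{"type":"array","items":{"type":"number"}},"travel":{"type":"array","items":{"type":"number"}},"fingers":{"type":"number"}}}},"squeeze":{"type":"number"}},"required":["series"]}

```bash
mkdir -p pics; cat > h.py <<'E'
import numpy as np, cv2
from workcell import env
def shot(n,f):
    s=env.get_state(); c=env.read_camera(n); cv2.imwrite(f,c["color"][:,:,::-1]); 
    import pickle; pickle.dump((s,c),open(f+".pkl","wb")); return s,c
def load(f):
    import pickle; return pickle.load(open(f+".pkl","rb"))
def T(s,c):
    if "world_from_camera" in c: return np.array(c["world_from_camera"])
    from scipy.spatial.transform import Rotation as R
    q=s["orientation"]; M=np.eye(4); M[:3,:3]=R.from_quat([q[1],q[2],q[3],q[0]]).as_matrix(); M[:3,3]=s["tcp_pos"]
    return M@np.array(c["hand_eye"])
def ray(s,c,px):
    K=np.array([[c["fx"],0,c["cx"]],[0,c["fy"],c["cy"]],[0,0,1.]])
    u=cv2.undistortPoints(np.array([[px]],float),K,np.array(c["D"],float))[0,0]
    M=T(s,c); return M[:3,3],M[:3,:3]@np.array([u[0],-u[1],-1])
def onz(s,c,px,z):
    o,d=ray(s,c,px); return o+d*(z-o[2])/d[2]
def proj(s,c,P):
    M=np.linalg.inv(T(s,c)); p=M[:3,:3]@np.array(P,float)+M[:3,3]
    K=np.array([[c["fx"],0,c["cx"]],[0,c["fy"],c["cy"]],[0,0,1.]])
    return cv2.projectPoints(np.array([[p[0],-p[1],-p[2]]]),np.zeros(3),np.zeros(3),K,np.array(c["D"],float))[0][0,0]
E
python3 - <<'E'
from h import *
for n in("top","scene"):
    s,c=shot(n,f"pics/{n}0.png"); print(n,c["fx"],c["D"],np.round(c["world_from_camera"],3).tolist())
print(s)
E
```

```text
top 520.1658296150747 [-0.00067887  0.          0.          0.          0.        ] [[-0.017, 0.996, -0.088, 0.413], [-1.0, -0.019, -0.014, -0.011], [-0.016, 0.087, 0.996, 1.514], [0.0, 0.0, 0.0, 1.0]]
scene 598.7000072346192 [0.03848741 0.         0.         0.         0.        ] [[-0.885, -0.274, 0.377, 1.077], [0.466, -0.513, 0.721, 1.023], [-0.004, 0.813, 0.582, 0.924], [0.0, 0.0, 0.0, 1.0]]
{'clock': 0.05, 'joint_pos': array([1.00042919e+00, 3.13944206e-01, 4.50141055e-02, 1.30360256e+00,
       3.25958323e-06, 1.43123267e+00]), 'qvel': array([ 0.00100068, -0.00230871,  0.002217  , -0.00057616,  0.00026659,
        0.00019136]), 'tau': array([ 2.11741739e-03, -4.82156682e+01,  2.99549121e+01,  1.33658972e-02,
       -1.69327595e-04, -1.73908393e-05]), 'tcp_pos': array([0.23983976, 0.52204725, 0.2304552 ]), 'orientation': array([-3.03265715e-04,  2.13739823e-01,  9.76890236e-01, -8.13475600e-04]), 'wrist_force': array([-0.37950203, -0.00474482, -0.70161161]), 'ft_torque': array([-0.0109403 , -0.00932788,  0.03612238]), 'grip_force': 0.0, 'finger_gap': 0.08561290886405909}
```

View pics/top0.png

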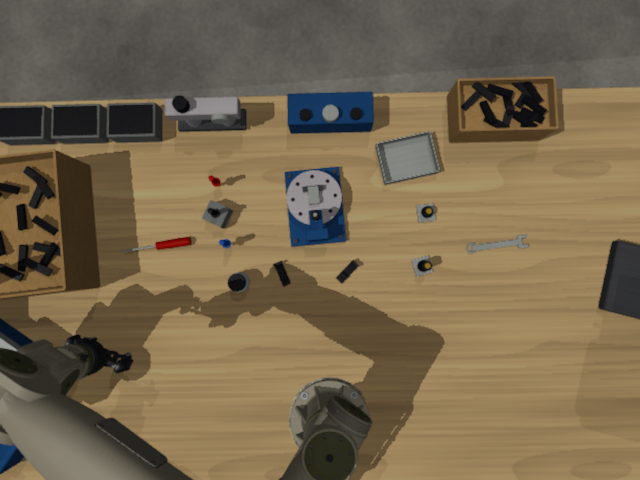

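View pics/scene0.png

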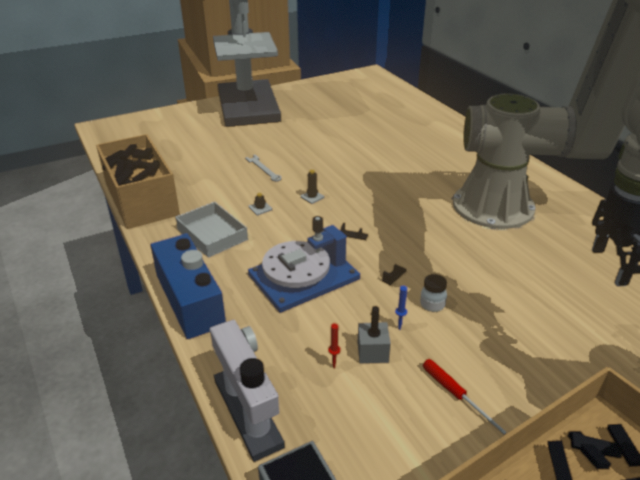

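The top view shows these things:
- **Pen candidates:** black pen in the grey holder (216,213), red look-alike (214,181), blue look-alike (225,243). I choose the black one.
- **Posts:** (424,266) and (427,212). The scene view puts the taller one nearer the robot: (312,185) against (260,202).
- **Knob:** (316,215).
- **Jar:** (237,283).

Next, one close composite crop to check the choice.

```bash
python3 - <<'E'
from h import *
a=cv2.imread("pics/top0.png"); b=cv2.imread("pics/scene0.png")
def cr(i,x,y,w=50,h=37): return cv2.resize(i[y-h:y+h,x-w:x+w],(400,300),interpolation=cv2.INTER_CUBIC)
# 4x scale
cv2.imwrite("pics/comp1.png",np.vstack([np.hstack([cr(a,216,213),cr(a,424,240)]),np.hstack([cr(a,316,215),cr(b,375,325)])]))
s,c=load("pics/top0.png")
for n,p,z in[("holder",(216,213),.056),("pen",(213,211),.124),("tall",(427,266),.09),("short",(428,211),.05),("knob",(316,215),.156),("jar",(237,283),.07),("disc",(314,196),.06)]:
    P=onz(s,c,p,z); print(n,P.round(3),np.hypot(P[0],P[1]).round(3))
hs=cv2.cvtColor(a,cv2.COLOR_BGR2HSV)
m=cv2.inRange(hs,(12,110,110),(35,255,255))
E
```

```text
holder [0.587 0.306 0.056] 0.662
pen [0.585 0.299 0.124] 0.657
tall [ 0.427 -0.277  0.09 ] 0.509
short [ 0.582 -0.293  0.05 ] 0.652
knob [0.565 0.021 0.156] 0.565
jar [0.389 0.245 0.07 ] 0.46
disc [0.63  0.028 0.06 ] 0.63
```

View pics/comp1.png

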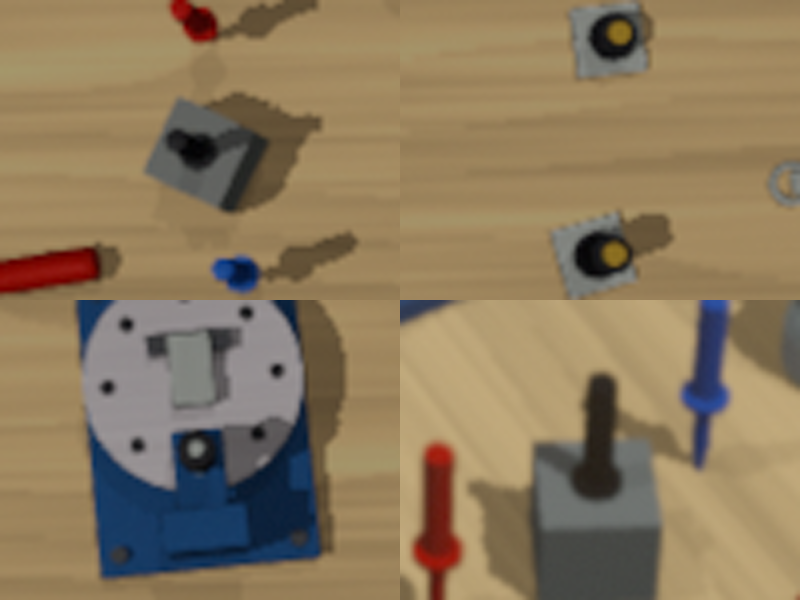

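Composite crop: the pen in the holder is black, with its butt at about top-view pixel (210.5,210.5). The studs are at about (429,211.2) for the short post and (427.8,266.5) for the tall one, and the knob is at (315.5,215.5). The red and blue pens stand free on either side. The choice holds, so I'm moving over the pen.

Emit:
carry_out --series '[{"travel": [0.92,-0.6,0],"delta_rot": [0,0,0],"fingers": -1},{"travel": [0.92,-0.6,0],"delta_rot": [0,0,0],"fingers": -1},{"travel": [0.92,-0.6,0],"delta_rot": [0,0,0],"fingers": -1},{"travel": [0.92,-0.6,0],"delta_rot": [0,0,0],"fingers": -1},{"travel": [0.92,-0.6,0],"delta_rot": [0,0,0],"fingers": -1}]'

```text
clock: 0.72
tcp_pos: [0.3556, 0.4468, 0.2308]
orientation: [-0.0, 0.214, 0.977, -0.0]
wrist_force: [-0.4, 0.6, 0.2]
finger_gap: 0.0853
grip_force: 0.0
```

Emit:
carry_out --series '[{"travel": [0.92,-0.6,0],"delta_rot": [0,0,0],"fingers": -1},{"travel": [0.92,-0.6,0],"delta_rot": [0,0,0],"fingers": -1},{"travel": [0.92,-0.6,0],"delta_rot": [0,0,0],"fingers": -1},{"travel": [0.92,-0.6,0],"delta_rot": [0,0,0],"fingers": -1},{"travel": [0.92,-0.6,0],"delta_rot": [0,0,0],"fingers": -1}]'

```text
clock: 1.35
tcp_pos: [0.4706, 0.3718, 0.2308]
orientation: [-0.0, 0.214, 0.977, -0.0]
wrist_force: [0.3, 0.0, 0.4]
finger_gap: 0.0855
grip_force: 0.0
```

Emit:
carry_out --series '[{"travel": [0.6,-0.5,0],"delta_rot": [0,0,1],"fingers": -1},{"travel": [0.6,-0.5,0],"delta_rot": [0,0,1],"fingers": -1},{"travel": [0.6,-0.5,0],"delta_rot": [0,0,1],"fingers": -1},{"travel": [0,0,0],"delta_rot": [0,0,1],"fingers": -1},{"travel": [0,0,0],"delta_rot": [0,0,0],"fingers": -1}]'

```text
clock: 1.98
tcp_pos: [0.5151, 0.3346, 0.2307]
orientation: [-0.001, 0.016, 1.0, -0.0]
wrist_force: [-0.4, 0.5, -0.4]
finger_gap: 0.0856
grip_force: 0.0
```

```bash
python3 - <<'E'
from h import *
s,c=shot("wrist","pics/w1.png"); print(s["tcp_pos"],s["orientation"],s["joint_pos"]); print(np.round(c["hand_eye"],3),c["fx"],c["cx"],c["cy"],c["D"])
for P in[(.585,.298,.124),(.587,.306,.056)]: print(proj(s,c,P))
E
```

```text
[0.51509983 0.33461082 0.23071268] [-5.31414657e-04  1.62127337e-02  9.99868403e-01 -2.02437294e-04] [4.45428939e-01 3.92389860e-01 1.58355138e-01 1.33789352e+00
 1.10911347e-04 4.77855770e-01]
[[ 0.     0.96   0.278  0.071]
 [ 1.    -0.    -0.001  0.   ]
 [-0.001  0.278 -0.96  -0.144]
 [ 0.     0.     0.     1.   ]] 403.021774861545 322.5953005800074 241.13754025863886 [-0.08190661  0.          0.          0.          0.        ]
[273.31258709 336.56156161]
[291.88405478 298.73954264]
```

View pics/w1.png

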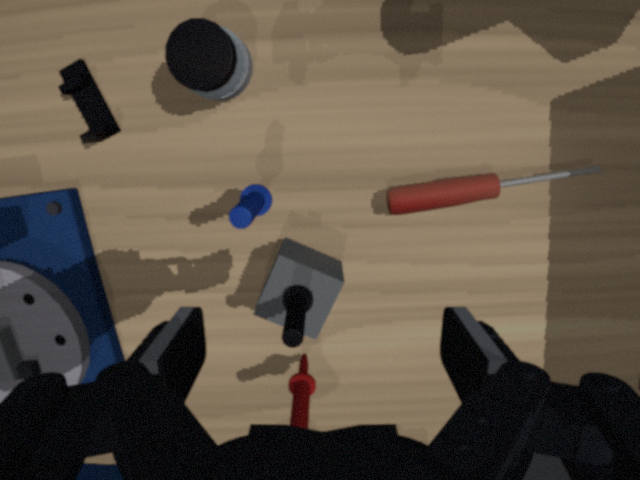

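Wrist view: the pen butt is at (292,338) and its collar at (297,300), on the holder. The red pen is beyond at (300,400), the blue one at (255,205), and the jar is far off.

```bash
python3 - <<'E'
from h import *
s,c=load("pics/w1.png")
print("butt",onz(s,c,(292.5,338),.124),"collar",onz(s,c,(297.5,300),.060))
for p in [(286,239),(343,278),(255,313),(318,340)]: print("hold",onz(s,c,p,.056))
print("redtip",onz(s,c,(304,357),0),"redcollar",onz(s,c,(302,384),.05),"bluebutt",onz(s,c,(241,217),.118))
s,c=load("pics/top0.png")
print(onz(s,c,(210.5,210.5),.124),onz(s,c,(214,213),.06),[onz(s,c,q,.056).round(3) for q in [(211,200.5),(232.7,211),(223,228.5),(202,217)]])
s,c=load("pics/scene0.png")
print("scene butt",onz(s,c,(375.3,309),.124),onz(s,c,(374.5,332),.06))
E
```

```text
butt [0.58650751 0.31137561 0.124     ] collar [0.58652091 0.31110409 0.06      ]
hold [0.53347157 0.30404188 0.056     ]
hold [0.56928361 0.35029879 0.056     ]
hold [0.59961263 0.27302863 0.056     ]
hold [0.62776792 0.32704661 0.056     ]
redtip [0.68001818 0.30968556 0.        ] redcollar [0.67794783 0.31004595 0.05      ] bluebutt [0.50023098 0.28179935 0.118     ]
[0.58602132 0.30619321 0.124     ] [0.58669026 0.31088579 0.06      ] [array([0.623, 0.32 , 0.056]), array([0.592, 0.259, 0.056]), array([0.543, 0.286, 0.056]), array([0.576, 0.346, 0.056])]
scene butt [0.58872762 0.31146701 0.124     ] [0.58658679 0.31067412 0.06      ]
```

Emit:
carry_out --series '[{"travel": [0.95,-0.31,0],"delta_rot": [0,0,0],"fingers": -1},{"travel": [0.95,-0.31,0],"delta_rot": [0,0,0],"fingers": -1},{"travel": [0.95,-0.32,0],"delta_rot": [0,0,0],"fingers": -1},{"travel": [0,0,-0.5],"delta_rot": [0,0,0],"fingers": -1},{"travel": [0,0,-0.8],"delta_rot": [0,0,0],"fingers": -1}]'

```text
clock: 2.65
tcp_pos: [0.5859, 0.3119, 0.1982]
orientation: [0.0, 0.016, 1.0, 0.0]
wrist_force: [0.6, 0.3, -0.9]
finger_gap: 0.0855
grip_force: 0.0
```

Emit:
carry_out --series '[{"travel": [0,0,-1],"delta_rot": [0,0,0],"fingers": -1},{"travel": [0,0,-1],"delta_rot": [0,0,0],"fingers": -1},{"travel": [0,0,-1],"delta_rot": [0,0,0],"fingers": -1},{"travel": [0,0,-1],"delta_rot": [0,0,0],"fingers": -1},{"travel": [0,0,-0.93],"delta_rot": [0,0,0],"fingers": -1}]'

```text
clock: 3.28
tcp_pos: [0.5844, 0.3119, 0.0739]
orientation: [-0.001, 0.015, 1.0, -0.0]
wrist_force: [0.6, -0.1, 1.0]
finger_gap: 0.0852
grip_force: 0.0
```

Emit:
carry_out --series '[{"travel": [0,0,0],"delta_rot": [0,0,0],"fingers": 1},{"travel": [0,0,0],"delta_rot": [0,0,0],"fingers": 1},{"travel": [0,0,0],"delta_rot": [0,0,0],"fingers": 1},{"travel": [0,0,0],"delta_rot": [0,0,0],"fingers": 1},{"travel": [0,0,0],"delta_rot": [0,0,0],"fingers": 1}]' --squeeze 50

```text
clock: 3.9
tcp_pos: [0.587, 0.3118, 0.0767]
orientation: [0.001, 0.015, 1.0, 0.0]
wrist_force: [-0.6, -0.3, 4.0]
finger_gap: 0.015
grip_force: 48.6
```

Emit:
carry_out --series '[{"travel": [0,0,0.3],"delta_rot": [0,0,0],"fingers": 1},{"travel": [0,0,0.6],"delta_rot": [0,0,0],"fingers": 1},{"travel": [0,0,0.9],"delta_rot": [0,0,0],"fingers": 1},{"travel": [0,0,1],"delta_rot": [0,0,0],"fingers": 1},{"travel": [0,0,1],"delta_rot": [0,0,0],"fingers": 1}]'

```text
clock: 4.53
tcp_pos: [0.5865, 0.3115, 0.1723]
orientation: [0.0, 0.015, 1.0, 0.0]
wrist_force: [0.6, 0.2, -0.9]
finger_gap: 0.0144
grip_force: 48.6
```

Emit:
carry_out --series '[{"travel": [0,0,1],"delta_rot": [0,0,0],"fingers": 1},{"travel": [0,0,1],"delta_rot": [0,0,0],"fingers": 1},{"travel": [0,0,1],"delta_rot": [0,0,0],"fingers": 1},{"travel": [0,0,1],"delta_rot": [0,0,0],"fingers": 1},{"travel": [0,0,0],"delta_rot": [0,0,0],"fingers": 1}]'

```text
clock: 5.15
tcp_pos: [0.5875, 0.3119, 0.2737]
orientation: [0.002, 0.015, 1.0, 0.001]
wrist_force: [0.1, 0.5, 0.1]
finger_gap: 0.0147
grip_force: 48.6
```

```bash
python3 - <<'E'
from h import *
s,c=shot("scene","pics/s2.png"); s,w=shot("wrist","pics/w2.png"); print(s["tcp_pos"],s["orientation"],s["finger_gap"],s["wrist_force"])
p=proj(s,c,s["tcp_pos"]-[0,0,.03]);print(p)
p=p.round().astype(int)
a=cv2.imread("pics/s2.png")[p[1]-75:p[1]+75,p[0]-50:p[0]+50]; b=cv2.imread("pics/w2.png")
cv2.imwrite("pics/comp2.png",np.hstack([cv2.resize(a,(400,600),interpolation=cv2.INTER_CUBIC),cv2.resize(b[:,160:480],(400,600))])); print(p-[50,75])
E
```

```text
[0.58692144 0.31167529 0.27181519] [1.21073861e-03 1.54263306e-02 9.99880134e-01 5.28588730e-04] 0.014577299827901052 [ 0.87686865 -0.80890314 -1.68383656]
[379.24811497 261.17449255]
[329 186]
```

View pics/comp2.png

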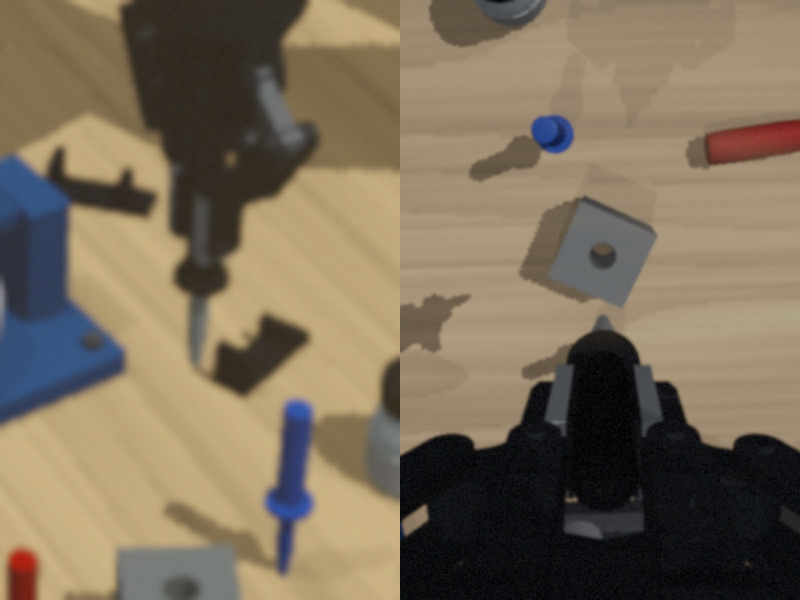

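The pen is held upright, with its tip at scene (378,278) and wrist (321.6,254). The empty hole is at wrist (321.6,205).

```bash
python3 - <<'E'
from h import *
s,w=load("pics/w2.png"); _,c=load("pics/s2.png"); t=s["tcp_pos"]
o1,d1=ray(s,w,(321.6,254)); o2,d2=ray(s,c,(378.3,278.5))
A=np.stack([d1,-d2],1); k=np.linalg.lstsq(A,o2-o1,rcond=None)[0]; P1=o1+k[0]*d1;P2=o2+k[1]*d2
print("tip-tcp",P1-t,P2-t); print("wrist tip at -.071",onz(s,w,(321.6,254),t[2]-.071)-t, "scene",onz(s,c,(378.3,278.5),t[2]-.071)-t)
print("hole",onz(s,w,(321.6,204.5),.056))
for d in(.068,.070,.072): print(d,proj(s,w,t-[0,0,d]),proj(s,c,t-[0,0,d]))
s0,c0=load("pics/top0.png"); s1,c1=load("pics/scene0.png")
for n,z,p in(("tall",.09,(427.8,266.5)),("short",.05,(429,211.2))): P=onz(s0,c0,p,z);print(n,P,proj(s1,c1,P))
for f in("top0","scene0"):
    i=cv2.imread(f"pics/{f}.png"); m=cv2.inRange(cv2.cvtColor(i,cv2.COLOR_BGR2HSV),(17,140,60),(32,255,255))
    n,l,st,ce=cv2.connectedComponentsWithStats(m)
    print(f,[(ce[j].round(1),st[j,4]) for j in range(1,n) if 8<st[j,4]<200])
    sc=(s0,c0) if f=="top0" else (s1,c1)
E
```

```text
tip-tcp [-0.00074796 -0.00030058 -0.07184165] [-0.00067295 -0.00037807 -0.07181626]
wrist tip at -.071 [-0.00102341 -0.00029141 -0.071     ] scene [-0.00012011  0.0004245  -0.071     ]
hole [0.58613638 0.31127535 0.056     ]
0.068 [322.17920678 257.42330627] [378.20437965 277.15471806]
0.07 [322.1767478  256.28068871] [378.15066674 277.97844182]
0.072 [322.17433081 255.15731811] [378.09707288 278.80047156]
tall [ 0.42537842 -0.27944797  0.09      ] [312.2347972  170.29732167]
short [ 0.58128825 -0.29586292  0.05      ] [259.16765488 193.73606174]
top0 [(array([514.6,  80.2]), np.int32(10)), (array([546.1,  85. ]), np.int32(135)), (array([463.6,  88.9]), np.int32(87)), (array([485.2,  82.6]), np.int32(20)), (array([501.3,  82. ]), np.int32(66)), (array([513.2,  95.2]), np.int32(9)), (array([496.2,  98.8]), np.int32(11)), (array([551.8, 112. ]), np.int32(132)), (array([462.3, 113.9]), np.int32(17)), (array([463.1, 122.9]), np.int32(26)), (array([ 46.4, 179.4]), np.int32(116)), (array([ 22.8, 187.8]), np.int32(57)), (array([  5.4, 194.8]), np.int32(37)), (array([ 42.1, 199.3]), np.int32(17)), (array([428.5, 210.5]), np.int32(32)), (array([ 28.8, 220.7]), np.int32(52)), (array([ 51.4, 220.7]), np.int32(61)), (array([  6.8, 243.9]), np.int32(97)), (array([ 46. , 242.4]), np.int32(18)), (array([ 29.8, 246.7]), np.int32(9)), (array([ 29.6, 252.9]), np.int32(12)), (array([ 36.4, 257.7]), np.int32(38)), (array([ 53.7, 269. ]), np.int32(51)), (array([ 12.1, 265.4]), np.int32(41)), (array([ 64., 266.]), np.int32(9)), (array([427.2, 265.2]), np.int32(36)), (array([ 26.6, 272.4]), np.int32(40)), (array([  3.4, 277.9]), np.int32(52)), (array([ 44.2, 288.4]), np.int32(45)), (array([  5.1, 293.3]), np.int32(18)), (array([ 19.1, 296. ]), np.int32(9))]
scene0 [(array([311.6, 171.4]), np.int32(15)), (array([259.1, 194.5]), np.int32(15))]
```

Emit:
carry_out --series '[{"travel": [-0.26,-0.98,0],"delta_rot": [0,0,0],"fingers": 1},{"travel": [-0.26,-0.98,0],"delta_rot": [0,0,0],"fingers": 1},{"travel": [-0.26,-0.98,0],"delta_rot": [0,0,0],"fingers": 1},{"travel": [-0.26,-0.98,0],"delta_rot": [0,0,0],"fingers": 1},{"travel": [-0.26,-0.98,0],"delta_rot": [0,0,0],"fingers": 1}]'

```text
clock: 5.88
tcp_pos: [0.5528, 0.188, 0.2689]
orientation: [-0.001, 0.015, 1.0, -0.0]
wrist_force: [0.8, -0.2, -0.3]
finger_gap: 0.0145
grip_force: 48.7
```

Emit:
carry_out --series '[{"travel": [-0.26,-0.98,0],"delta_rot": [0,0,0],"fingers": 1},{"travel": [-0.26,-0.98,0],"delta_rot": [0,0,0],"fingers": 1},{"travel": [-0.26,-0.98,0],"delta_rot": [0,0,0],"fingers": 1},{"travel": [-0.26,-0.98,0],"delta_rot": [0,0,0],"fingers": 1},{"travel": [-0.26,-0.98,0],"delta_rot": [0,0,0],"fingers": 1}]'

```text
clock: 6.5
tcp_pos: [0.5202, 0.0657, 0.269]
orientation: [-0.001, 0.015, 1.0, 0.0]
wrist_force: [1.0, -0.8, 0.2]
finger_gap: 0.0145
grip_force: 48.7
```

Emit:
carry_out --series '[{"travel": [-0.26,-0.98,0],"delta_rot": [0,0,0],"fingers": 1},{"travel": [-0.26,-0.98,0],"delta_rot": [0,0,0],"fingers": 1},{"travel": [-0.26,-0.98,0],"delta_rot": [0,0,0],"fingers": 1},{"travel": [-0.26,-0.98,0],"delta_rot": [0,0,0],"fingers": 1},{"travel": [-0.26,-0.98,0],"delta_rot": [0,0,0],"fingers": 1}]'

```text
clock: 7.12
tcp_pos: [0.4878, -0.0565, 0.2691]
orientation: [-0.001, 0.015, 1.0, 0.0]
wrist_force: [0.2, -0.3, 0.7]
finger_gap: 0.0148
grip_force: 48.7
```

Emit:
carry_out --series '[{"travel": [-0.26,-0.98,0],"delta_rot": [0,0,0],"fingers": 1},{"travel": [-0.26,-0.98,0],"delta_rot": [0,0,0],"fingers": 1},{"travel": [-0.26,-0.98,0],"delta_rot": [0,0,0],"fingers": 1},{"travel": [-0.26,-0.98,0],"delta_rot": [0,0,0],"fingers": 1},{"travel": [-0.26,-0.98,0],"delta_rot": [0,0,0],"fingers": 1}]'

```text
clock: 7.75
tcp_pos: [0.4553, -0.1788, 0.2691]
orientation: [-0.001, 0.015, 1.0, 0.001]
wrist_force: [0.6, 0.5, -0.4]
finger_gap: 0.0147
grip_force: 48.7
```

Emit:
carry_out --series '[{"travel": [-0.26,-0.98,0],"delta_rot": [0,0,0],"fingers": 1},{"travel": [-0.26,-0.98,0],"delta_rot": [0,0,0],"fingers": 1},{"travel": [-0.26,-0.98,0],"delta_rot": [0,0,0],"fingers": 1},{"travel": [-0.26,-0.98,0],"delta_rot": [0,0,0],"fingers": 1},{"travel": [0,0,0],"delta_rot": [0,0,0],"fingers": 1}]'

```text
clock: 8.38
tcp_pos: [0.4294, -0.2773, 0.269]
orientation: [-0.001, 0.017, 1.0, 0.001]
wrist_force: [-0.1, 0.2, -0.4]
finger_gap: 0.0147
grip_force: 48.8
```

```bash
cat > stud.py <<'E'
from h import *
import sys
def studs(f,exp):
    s,w=shot("wrist",f); t=s["tcp_pos"]; print("tcp",t,s["orientation"].round(4),s["wrist_force"].round(1))
    m=cv2.inRange(cv2.cvtColor(w["color"],cv2.COLOR_RGB2HSV),(17,140,50),(34,255,255))
    n,l,st,ce=cv2.connectedComponentsWithStats(m)
    for nm,P in exp.items():
        p=proj(s,w,P); print(nm,"expected px",p.round(1))
        for j in range(1,n):
            if st[j,4]>40 and np.hypot(*(ce[j]-p))<60:
                Q=onz(s,w,ce[j],P[2]); print("  px",ce[j].round(1),"area",st[j,4],st[j,:4],"pos",Q.round(4),"from tip",(Q-t-[-.0006,0,-.0715]).round(4))
E
python3 - <<'E'
from stud import *
studs("pics/w3.png",{"tall":(.429,-.278,.09),"short":(.583,-.2945,.05)})
E
```

```text
tcp [ 0.42944088 -0.2772856   0.26897542] [-1.000e-03  1.670e-02  9.999e-01  8.000e-04] [-0.1  0.2 -0.4]
tall expected px [321.1 214.6]
short expected px [310.2 353.7]
```

View pics/w3.png

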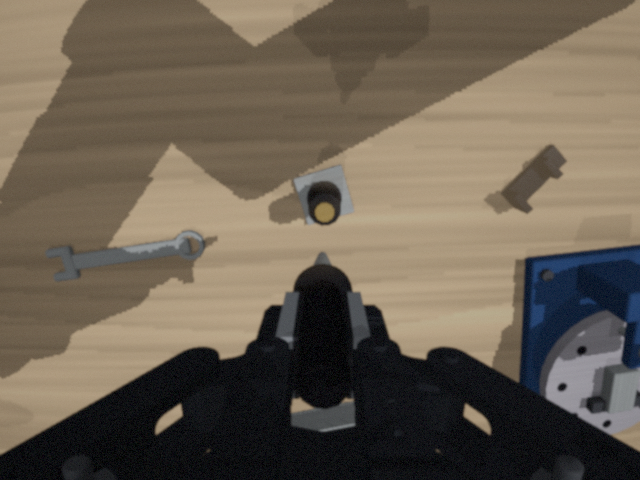

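The tall stud is at (324,212), within 3 px of the prediction. I correct by about 2 mm and descend.

Emit:
carry_out --series '[{"travel": [-0.06,0.08,-0.9],"delta_rot": [0,0,0],"fingers": 1},{"travel": [0,0,-1],"delta_rot": [0,0,0],"fingers": 1},{"travel": [0,0,-1],"delta_rot": [0,0,0],"fingers": 1},{"travel": [0,0,-0.8],"delta_rot": [0,0,0],"fingers": 1},{"travel": [0,0,-0.4],"delta_rot": [0,0,0],"fingers": 1}]'

```text
clock: 9.05
tcp_pos: [0.4283, -0.2728, 0.1665]
orientation: [-0.001, 0.015, 1.0, 0.001]
wrist_force: [0.4, 0.9, -0.7]
finger_gap: 0.0143
grip_force: 48.8
```

```bash
python3 - <<'E'
from h import *
s,w=shot("wrist","pics/w4.png");t=s["tcp_pos"];print(t,s["wrist_force"])
for d in (.0712,): print(proj(s,w,t-[0,0,d]),proj(s,w,(.4276,-.2758,.09)))
cv2.imwrite("pics/w4c.png",cv2.resize(w["color"][180:330,240:400,::-1],(640,600),interpolation=cv2.INTER_CUBIC))
E
```

```text
[ 0.42826261 -0.27282686  0.16652318] [ 0.36820615  0.88258175 -0.66535903]
[322.04601483 256.14495991] [316.82573671 252.3039234 ]
```

View pics/w4c.png

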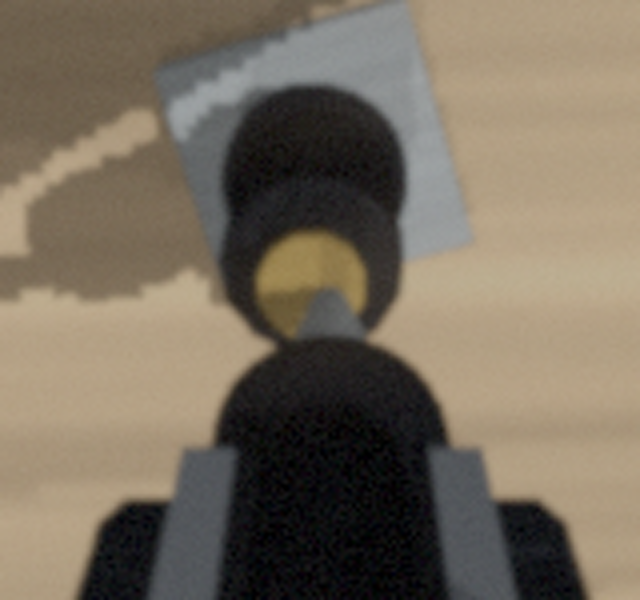

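The tip is at crop (330,290) and the stud centre at (311,285), so the tip is about 2.8 mm too far in +y. I'll correct that and press gently.

Emit:
carry_out --series '[{"travel": [0,-0.11,0],"delta_rot": [0,0,0],"fingers": 1},{"travel": [0,0,-0.1],"delta_rot": [0,0,0],"fingers": 1},{"travel": [0,0,-0.1],"delta_rot": [0,0,0],"fingers": 1},{"travel": [0,0,-0.06],"delta_rot": [0,0,0],"fingers": 1},{"travel": [0,0,0],"delta_rot": [0,0,0],"fingers": 1}]'

```text
clock: 9.72
tcp_pos: [0.4288, -0.2772, 0.1615]
orientation: [-0.0, 0.015, 1.0, 0.0]
wrist_force: [-0.1, 1.0, -1.0]
finger_gap: 0.0144
grip_force: 48.8
```

Emit:
carry_out --series '[{"travel": [0,0.03,-0.08],"delta_rot": [0,0,0],"fingers": 1},{"travel": [0,0,0],"delta_rot": [0,0,0],"fingers": 1}]'

```text
clock: 9.98
tcp_pos: [0.4291, -0.2768, 0.1597]
orientation: [0.0, 0.015, 1.0, -0.0]
wrist_force: [-0.6, -0.4, 1.2]
finger_gap: 0.0149
grip_force: 48.9
```

```bash
python3 - <<'E'
from h import *
for i in range(4):
    s,w=shot("wrist","pics/w5.png");print(s["tcp_pos"].round(4),s["wrist_force"].round(2))
E
```

```text
[ 0.4291 -0.2768  0.1597] [-0.56 -0.44  1.23]
[ 0.4291 -0.2767  0.1598] [ 0.12 -1.55  0.09]
[ 0.4291 -0.2768  0.1598] [-0.6  -0.04  1.86]
[ 0.429  -0.2767  0.1598] [-0.24 -1.03  0.33]
```

Emit:
carry_out --series '[{"travel": [-0.03,0.02,-0.06],"delta_rot": [0,0,0],"fingers": 1},{"travel": [0,0,0],"delta_rot": [0,0,0],"fingers": 1},{"travel": [0,0,0],"delta_rot": [0,0,0],"fingers": 1}]'

```text
clock: 10.55
tcp_pos: [0.4285, -0.2763, 0.1583]
orientation: [0.0, 0.015, 1.0, -0.0]
wrist_force: [1.0, -1.1, 1.2]
finger_gap: 0.0146
grip_force: 49.1
```

```bash
python3 - <<'E'
from h import *
L=[]
for i in range(6):
    s,w=shot("wrist","pics/w5.png");L.append(np.r_[s["tcp_pos"],s["wrist_force"]])
print(np.mean(L,0).round(4),np.std(L,0).round(4))
cv2.imwrite("pics/w5c.png",cv2.resize(w["color"][180:330,240:400,::-1],(640,600),interpolation=cv2.INTER_CUBIC))
E
```

```text
[ 0.4284 -0.2762  0.1583  1.0706 -1.2222  1.6938] [1.000e-04 1.000e-04 1.000e-04 5.580e-01 3.494e-01 5.604e-01]
```

View pics/w5c.png

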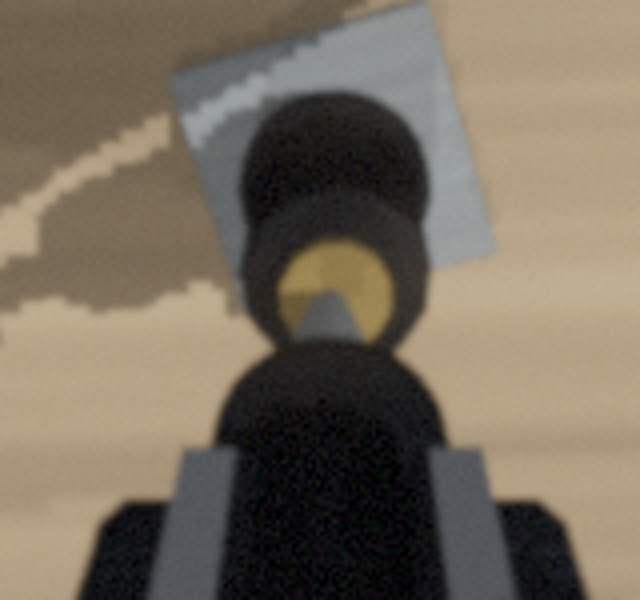

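The tip is on the stud, (328,292) against the stud centre (336,290), with about 2 N of push-back. I hold it there, then lift and go to the short stud.

Emit:
carry_out --series '[{"travel": [0,0,-0.02],"delta_rot": [0,0,0],"fingers": 1},{"travel": [0,0,0],"delta_rot": [0,0,0],"fingers": 1},{"travel": [0,0,0],"delta_rot": [0,0,0],"fingers": 1},{"travel": [0,0,0],"delta_rot": [0,0,0],"fingers": 1},{"travel": [0,0,0.4],"delta_rot": [0,0,0],"fingers": 1}]'

```text
clock: 11.48
tcp_pos: [0.4269, -0.2748, 0.1667]
orientation: [-0.001, 0.015, 1.0, 0.001]
wrist_force: [-0.2, -0.7, -0.2]
finger_gap: 0.0144
grip_force: 48.9
```

Emit:
carry_out --series '[{"travel": [0,0,1],"delta_rot": [0,0,0],"fingers": 1},{"travel": [0.5,-0.05,0.4],"delta_rot": [0,0,0],"fingers": 1},{"travel": [0.9,-0.1,0],"delta_rot": [0,0,0],"fingers": 1},{"travel": [0.9,-0.1,0],"delta_rot": [0,0,0],"fingers": 1},{"travel": [0.9,-0.1,0],"delta_rot": [0,0,0],"fingers": 1}]'

```text
clock: 12.1
tcp_pos: [0.5078, -0.284, 0.2023]
orientation: [-0.001, 0.015, 1.0, 0.001]
wrist_force: [-0.3, -0.1, -0.8]
finger_gap: 0.0145
grip_force: 48.9
```

Emit:
carry_out --series '[{"travel": [0.9,-0.1,0],"delta_rot": [0,0,0],"fingers": 1},{"travel": [0.9,-0.1,-0.4],"delta_rot": [0,0,0],"fingers": 1},{"travel": [0.9,-0.1,-1],"delta_rot": [0,0,0],"fingers": 1},{"travel": [0.2,0,-0.9],"delta_rot": [0,0,0],"fingers": 1},{"travel": [0,0,0],"delta_rot": [0,0,0],"fingers": 1}]'

```text
clock: 12.72
tcp_pos: [0.5788, -0.2906, 0.1423]
orientation: [-0.003, 0.015, 1.0, 0.002]
wrist_force: [-0.4, 0.7, -0.5]
finger_gap: 0.0148
grip_force: 48.9
```

```bash
cat > st.py <<'E'
from h import *
import sys
L=[]
for i in range(3):
    s,w=shot("wrist",sys.argv[1]);L.append(np.r_[s["tcp_pos"],s["wrist_force"]])
print(np.mean(L,0).round(4),s["clock"],s["orientation"].round(4))
m=cv2.inRange(cv2.cvtColor(w["color"],cv2.COLOR_RGB2HSV),(14,110,50),(36,255,255))
n,l,st,ce=cv2.connectedComponentsWithStats(m)
for j in range(1,n):
    if st[j,4]>100 and 260<ce[j][0]<390 and 150<ce[j][1]<290: print("blob",ce[j].round(1),st[j].tolist(),onz(s,w,ce[j],float(sys.argv[2])).round(4))
print("proj below tip",proj(s,w,np.r_[s["tcp_pos"][:2]-[.0005,0],float(sys.argv[2])]))
E
python3 st.py pics/w6.png .05
```

```text
[ 0.5794 -0.2912  0.1438 -0.4205  0.068  -0.4277] 12.825 [-8.000e-04  1.540e-02  9.999e-01  5.000e-04]
blob [321.8 244.1] [309, 233, 26, 24, 461] [ 0.58  -0.292  0.05 ]
proj below tip [322.13339018 243.18774764]
```

Emit:
carry_out --series '[{"travel": [0.02,-0.03,-0.4],"delta_rot": [0,0,0],"fingers": 1},{"travel": [0,0,-0.3],"delta_rot": [0,0,0],"fingers": 1},{"travel": [0,0,-0.15],"delta_rot": [0,0,0],"fingers": 1},{"travel": [0,0,-0.1],"delta_rot": [0,0,0],"fingers": 1},{"travel": [0,0,0],"delta_rot": [0,0,0],"fingers": 1}]'

```text
clock: 13.5
tcp_pos: [0.5811, -0.2929, 0.1212]
orientation: [-0.0, 0.015, 1.0, 0.0]
wrist_force: [-0.4, -0.0, -0.8]
finger_gap: 0.0149
grip_force: 48.9
```

```bash
python3 st.py pics/w7.png .05
```

```text
[ 0.5812 -0.293   0.1213 -0.097   0.2764 -0.4709] 13.6 [ 1.000e-04  1.540e-02  9.999e-01 -0.000e+00]
blob [326.1 251.3] [311, 241, 28, 26, 355] [ 0.5787 -0.2909  0.05  ]
proj below tip [322.29801783 254.85216428]
```

Emit:
carry_out --series '[{"travel": [0,0.06,0],"delta_rot": [0,0,0],"fingers": 1},{"travel": [0,0,-0.06],"delta_rot": [0,0,0],"fingers": 1},{"travel": [0,0,-0.06],"delta_rot": [0,0,0],"fingers": 1},{"travel": [0,0,0],"delta_rot": [0,0,0],"fingers": 1},{"travel": [0,0,0],"delta_rot": [0,0,0],"fingers": 1}]'

```text
clock: 14.28
tcp_pos: [0.5813, -0.2915, 0.1186]
orientation: [0.0, 0.015, 1.0, 0.0]
wrist_force: [0.7, 0.9, 1.1]
finger_gap: 0.015
grip_force: 49.0
```

```bash
python3 st.py pics/w8.png .047;python3 -c "
import cv2
cv2.imwrite('pics/w8c.png',cv2.resize(cv2.imread('pics/w8.png')[180:330,240:400],(640,600),interpolation=cv2.INTER_CUBIC))"
```

```text
[ 0.5813 -0.2915  0.1186  0.3676  0.407   1.6583] 14.375 [ 2.000e-04  1.540e-02  9.999e-01 -0.000e+00]
blob [321.6 251.3] [308, 242, 29, 24, 350] [ 0.5787 -0.2918  0.047 ]
proj below tip [322.28978588 254.81043681]
```

View pics/w8c.png

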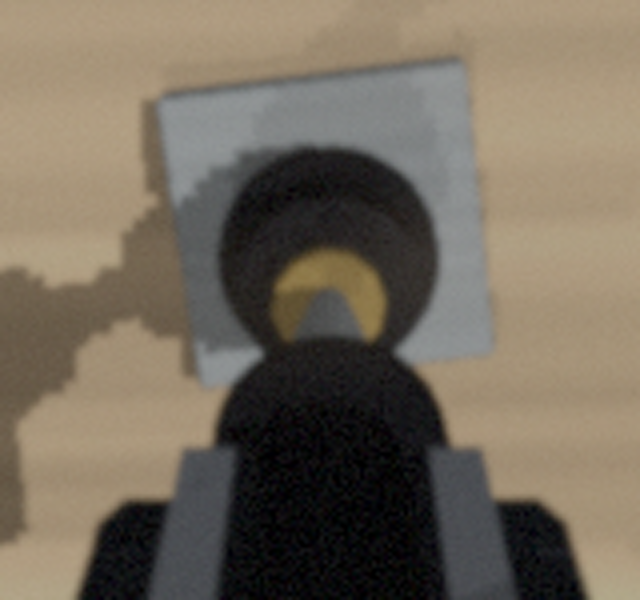

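The tip sits at the middle of the short stud, at crop (328,292), with about 2 N of push-back. I hold it there, then lift and carry the pen back over the holder.

Emit:
carry_out --series '[{"travel": [0,0,-0.02],"delta_rot": [0,0,0],"fingers": 1},{"travel": [0,0,0],"delta_rot": [0,0,0],"fingers": 1},{"travel": [0,0,0],"delta_rot": [0,0,0],"fingers": 1},{"travel": [0,0,0],"delta_rot": [0,0,0],"fingers": 1},{"travel": [0,0,0.4],"delta_rot": [0,0,0],"fingers": 1}]'

```text
clock: 15.05
tcp_pos: [0.5804, -0.2913, 0.127]
orientation: [-0.001, 0.015, 1.0, 0.0]
wrist_force: [-0.0, -0.9, -1.0]
finger_gap: 0.0145
grip_force: 49.0
```

Emit:
carry_out --series '[{"travel": [0,0,1],"delta_rot": [0,0,0],"fingers": 1},{"travel": [0,0,1],"delta_rot": [0,0,0],"fingers": 1},{"travel": [0,0,1],"delta_rot": [0,0,0],"fingers": 1},{"travel": [0,0,1],"delta_rot": [0,0,0],"fingers": 1},{"travel": [0,0.5,1],"delta_rot": [0,0,0],"fingers": 1}]'

```text
clock: 15.68
tcp_pos: [0.5807, -0.2796, 0.2536]
orientation: [-0.0, 0.016, 1.0, -0.0]
wrist_force: [0.3, -0.9, 0.0]
finger_gap: 0.0151
grip_force: 49.0
```

Emit:
carry_out --series '[{"travel": [0,1,0.8],"delta_rot": [0,0,0],"fingers": 1},{"travel": [0,1,0],"delta_rot": [0,0,0],"fingers": 1},{"travel": [0,1,0],"delta_rot": [0,0,0],"fingers": 1},{"travel": [0,1,0],"delta_rot": [0,0,0],"fingers": 1},{"travel": [0,1,0],"delta_rot": [0,0,0],"fingers": 1}]'

```text
clock: 16.3
tcp_pos: [0.5806, -0.1517, 0.2719]
orientation: [-0.001, 0.015, 1.0, 0.0]
wrist_force: [0.1, 0.4, -1.1]
finger_gap: 0.0148
grip_force: 49.0
```

Emit:
carry_out --series '[{"travel": [0,1,0],"delta_rot": [0,0,0],"fingers": 1},{"travel": [0,1,0],"delta_rot": [0,0,0],"fingers": 1},{"travel": [0,1,0],"delta_rot": [0,0,0],"fingers": 1},{"travel": [0,1,0],"delta_rot": [0,0,0],"fingers": 1},{"travel": [0,1,0],"delta_rot": [0,0,0],"fingers": 1}]'

```text
clock: 16.92
tcp_pos: [0.5804, -0.0269, 0.2719]
orientation: [-0.001, 0.015, 1.0, 0.0]
wrist_force: [0.1, 0.3, -1.0]
finger_gap: 0.015
grip_force: 49.0
```

Emit:
carry_out --series '[{"travel": [0,1,0],"delta_rot": [0,0,0],"fingers": 1},{"travel": [0,1,0],"delta_rot": [0,0,0],"fingers": 1},{"travel": [0,1,0],"delta_rot": [0,0,0],"fingers": 1},{"travel": [0,1,0],"delta_rot": [0,0,0],"fingers": 1},{"travel": [0,1,0],"delta_rot": [0,0,0],"fingers": 1}]'

```text
clock: 17.55
tcp_pos: [0.5801, 0.0979, 0.2719]
orientation: [-0.001, 0.015, 1.0, -0.0]
wrist_force: [-0.7, -0.1, -0.8]
finger_gap: 0.015
grip_force: 49.0
```

Emit:
carry_out --series '[{"travel": [0,1,0],"delta_rot": [0,0,0],"fingers": 1},{"travel": [0,1,0],"delta_rot": [0,0,0],"fingers": 1},{"travel": [0,1,0],"delta_rot": [0,0,0],"fingers": 1},{"travel": [0,1,0],"delta_rot": [0,0,0],"fingers": 1},{"travel": [0,1,0],"delta_rot": [0,0,0],"fingers": 1}]'

```text
clock: 18.18
tcp_pos: [0.5799, 0.2228, 0.2719]
orientation: [-0.001, 0.015, 1.0, -0.0]
wrist_force: [0.2, -1.2, -0.4]
finger_gap: 0.0147
grip_force: 49.0
```

Emit:
carry_out --series '[{"travel": [0.07,0.89,0],"delta_rot": [0,0,0],"fingers": 1},{"travel": [0.07,0.89,0],"delta_rot": [0,0,0],"fingers": 1},{"travel": [0.07,0.89,0],"delta_rot": [0,0,0],"fingers": 1},{"travel": [0.06,0.89,0],"delta_rot": [0,0,0],"fingers": 1},{"travel": [0,0,-0.6],"delta_rot": [0,0,0],"fingers": 1}]'

```text
clock: 18.8
tcp_pos: [0.5884, 0.3126, 0.2583]
orientation: [0.001, 0.014, 1.0, 0.001]
wrist_force: [-0.2, -1.1, 0.5]
finger_gap: 0.0149
grip_force: 49.0
```

Emit:
carry_out --series '[{"travel": [0,0,-1],"delta_rot": [0,0,0],"fingers": 1},{"travel": [0,0,-1],"delta_rot": [0,0,0],"fingers": 1},{"travel": [0,0,-1],"delta_rot": [0,0,0],"fingers": 1},{"travel": [0,0,-0.8],"delta_rot": [0,0,0],"fingers": 1},{"travel": [0,0,0],"delta_rot": [0,0,0],"fingers": 1}]'

```text
clock: 19.42
tcp_pos: [0.5866, 0.31, 0.1606]
orientation: [-0.002, 0.015, 1.0, -0.001]
wrist_force: [-0.8, -0.8, -0.3]
finger_gap: 0.0146
grip_force: 49.0
```

```bash
python3 - <<'E'
from h import *
s,w=shot("wrist","pics/w9.png");t=s["tcp_pos"];print(t,s["orientation"].round(4),proj(s,w,(t[0]-.0005,t[1],.056)),proj(s,w,(.5863,.3113,.056)))
cv2.imwrite("pics/w9c.png",cv2.resize(w["color"][180:330,240:400,::-1],(640,600),interpolation=cv2.INTER_CUBIC))
E
```

```text
[0.58656922 0.31000137 0.16059699] [-2.000e-03  1.540e-02  9.999e-01 -8.000e-04] [322.56364655 239.4565435 ] [324.5974098  239.74404162]
```

View pics/w9c.png

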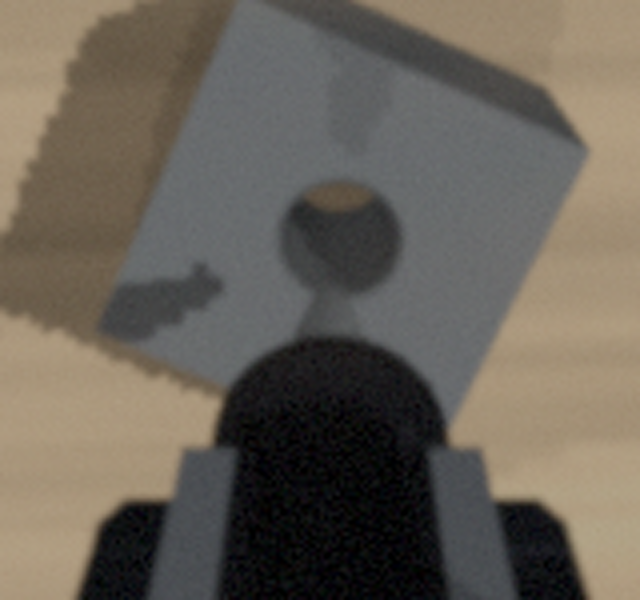

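The hole centre is at crop (341,238) and the tip at x=329, so I shift +y by about 1.6 mm and insert.

Emit:
carry_out --series '[{"travel": [0,0.06,0],"delta_rot": [0,0,0],"fingers": 1},{"travel": [0,0,-0.6],"delta_rot": [0,0,0],"fingers": 1},{"travel": [0,0,-0.8],"delta_rot": [0,0,0],"fingers": 1},{"travel": [0,0,-0.8],"delta_rot": [0,0,0],"fingers": 1},{"travel": [0,0,-0.5],"delta_rot": [0,0,0],"fingers": 1}]'

```text
clock: 20.1
tcp_pos: [0.5873, 0.3113, 0.0938]
orientation: [-0.001, 0.015, 1.0, -0.0]
wrist_force: [0.2, -0.0, -0.2]
finger_gap: 0.015
grip_force: 49.0
```

Emit:
carry_out --series '[{"travel": [0,0,0],"delta_rot": [0,0,0],"fingers": 1}]'

```text
clock: 20.23
tcp_pos: [0.5871, 0.3111, 0.094]
orientation: [-0.001, 0.015, 1.0, -0.0]
wrist_force: [0.2, 0.1, -0.5]
finger_gap: 0.0151
grip_force: 49.0
```

Emit:
carry_out --series '[{"travel": [0,0,-0.4],"delta_rot": [0,0,0],"fingers": 1},{"travel": [0,0,-0.2],"delta_rot": [0,0,0],"fingers": 1},{"travel": [0,0,-0.06],"delta_rot": [0,0,0],"fingers": 1},{"travel": [0,0,0],"delta_rot": [0,0,0],"fingers": 1}]'

```text
clock: 20.72
tcp_pos: [0.588, 0.3115, 0.0789]
orientation: [0.0, 0.015, 1.0, 0.0]
wrist_force: [0.7, 0.2, -1.1]
finger_gap: 0.0146
grip_force: 49.0
```

Emit:
carry_out --series '[{"travel": [-0.02,0,-0.06],"delta_rot": [0,0,0],"fingers": 1},{"travel": [0,0,0],"delta_rot": [0,0,0],"fingers": 1}]'

```text
clock: 20.98
tcp_pos: [0.5874, 0.3115, 0.0774]
orientation: [0.0, 0.015, 1.0, 0.0]
wrist_force: [0.7, 0.6, -0.3]
finger_gap: 0.015
grip_force: 49.0
```

Emit:
carry_out --series '[{"travel": [0,0,-0.05],"delta_rot": [0,0,0],"fingers": 1},{"travel": [0,0,0],"delta_rot": [0,0,0],"fingers": 1}]'

```text
clock: 21.22
tcp_pos: [0.5876, 0.3116, 0.0767]
orientation: [0.0, 0.015, 1.0, 0.0]
wrist_force: [-1.3, -0.6, 3.5]
finger_gap: 0.0148
grip_force: 49.5
```

Collar contact comes at the original height with +3.5 N, so the pen is seated. I release and retreat.

Emit:
carry_out --series '[{"travel": [0,0,0],"delta_rot": [0,0,0],"fingers": -1},{"travel": [0,0,0],"delta_rot": [0,0,0],"fingers": -1},{"travel": [0,0,0],"delta_rot": [0,0,0],"fingers": -1},{"travel": [0,0,0],"delta_rot": [0,0,0],"fingers": -1},{"travel": [0,0,0],"delta_rot": [0,0,0],"fingers": -1}]'

```text
clock: 21.85
tcp_pos: [0.5874, 0.3115, 0.076]
orientation: [-0.0, 0.015, 1.0, 0.0]
wrist_force: [-0.3, 0.8, 0.3]
finger_gap: 0.0851
grip_force: 0.0
```

Emit:
carry_out --series '[{"travel": [0,0,0.5],"delta_rot": [0,0,0],"fingers": -1},{"travel": [0,0,1],"delta_rot": [0,0,0],"fingers": -1},{"travel": [0,0,1],"delta_rot": [0,0,0],"fingers": -1},{"travel": [0,0,1],"delta_rot": [0,0,0],"fingers": -1},{"travel": [0,0,1],"delta_rot": [0,0,0],"fingers": -1}]'

```text
clock: 22.48
tcp_pos: [0.5876, 0.3115, 0.1906]
orientation: [0.001, 0.015, 1.0, 0.0]
wrist_force: [-0.7, 0.6, -0.6]
finger_gap: 0.0854
grip_force: 0.0
```

Emit:
carry_out --series '[{"travel": [0,0,1],"delta_rot": [0,0,0],"fingers": -1},{"travel": [0,0,1],"delta_rot": [0,0,0],"fingers": -1},{"travel": [-0.3,-0.5,1],"delta_rot": [0,0,0],"fingers": -1},{"travel": [-0.3,-1,0.5],"delta_rot": [0,0,0],"fingers": -1},{"travel": [-0.3,-1,0],"delta_rot": [0,0,0],"fingers": -1}]'

```text
clock: 23.1
tcp_pos: [0.5654, 0.2487, 0.2787]
orientation: [0.002, 0.015, 1.0, 0.001]
wrist_force: [0.1, -0.4, -0.5]
finger_gap: 0.0851
grip_force: 0.0
```

```bash
python3 - <<'E'
from h import *
s,c=shot("scene","pics/s3.png");s,t=shot("top","pics/t3.png"); print(s["tcp_pos"])
def cr(i,x,y): return cv2.resize(i["color"][y-37:y+37,x-50:x+50,::-1],(400,300),interpolation=cv2.INTER_CUBIC)
cv2.imwrite("pics/comp3.png",np.hstack([cr(c,375,325),cr(t,216,213)]))
# butt in scene before/after
a=cv2.imread("pics/scene0.png")
d=np.abs(a[295:350,345:405].astype(int)-c["color"][295:350,345:405,::-1]).sum(2); print("diff px",(d>60).sum())
E
```

```text
[0.56428134 0.24592131 0.27843244]
diff px 3
```

View pics/comp3.png

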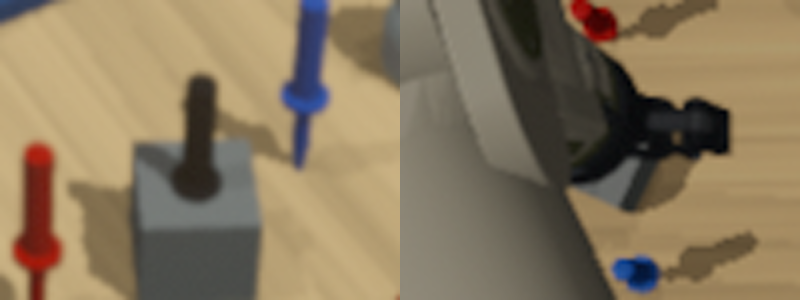

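The pen is back down in its holder: the scene crop matches the start frame, with only 3 pixels differing, and the collar is on the block top. I'm out of picture views, so from here I work by numbers. Now to the knob.

Emit:
carry_out --series '[{"travel": [0,-1,0],"delta_rot": [0,0,0],"fingers": -1},{"travel": [0,-1,0],"delta_rot": [0,0,0],"fingers": -1},{"travel": [0,-1,0],"delta_rot": [0,0,0],"fingers": -1},{"travel": [0,-1,0],"delta_rot": [0,0,0],"fingers": -1},{"travel": [0,-1,0],"delta_rot": [0,0,0],"fingers": -1}]'

```text
clock: 23.82
tcp_pos: [0.5651, 0.1238, 0.2766]
orientation: [0.0, 0.015, 1.0, 0.0]
wrist_force: [0.0, -0.4, -0.1]
finger_gap: 0.0854
grip_force: 0.0
```

Emit:
carry_out --series '[{"travel": [0,-1,0],"delta_rot": [0,0,0],"fingers": -1},{"travel": [0,-1,0],"delta_rot": [0,0,0],"fingers": -1},{"travel": [0,-1,0],"delta_rot": [0,0,0],"fingers": -1},{"travel": [0,-1,0],"delta_rot": [0,0,0],"fingers": -1},{"travel": [0,0,0],"delta_rot": [0,0,0],"fingers": -1}]'

```text
clock: 24.45
tcp_pos: [0.5653, 0.0231, 0.2765]
orientation: [0.0, 0.016, 1.0, 0.0]
wrist_force: [0.4, -0.9, -0.1]
finger_gap: 0.0853
grip_force: 0.0
```

```bash
python3 - <<'E'
from h import *
s,w=shot("wrist","pics/w10.png"); t=s["tcp_pos"]; print(t,s["orientation"].round(4),s["joint_pos"].round(2))
for P in[(.565,.021,.156),(.565,.021,.124)]: print(proj(s,w,P))
p=proj(s,w,(.565,.021,.156)).round().astype(int)
i=w["color"]; hs=cv2.cvtColor(i,cv2.COLOR_RGB2HSV)
y0,x0=p[1]-66,p[0]-66
for r in range(y0,y0+132,6):
    print(r,' '.join(('B' if 95<h<125 and sa>120 else 'k' if v<60 else 'w' if v>150 else '.') for h,sa,v in hs[r,x0:x0+132:4]))
print("x0",x0)
# disc centre: bright grey
s0,c0=load("pics/top0.png"); g=c0["color"].astype(int)
m=((g.min(2)>130)&(g.max(2)-g.min(2)<25)).astype(np.uint8); m[:,:270]=0;m[:,360:]=0;m[:160]=0;m[240:]=0
cn=max(cv2.findContours(m,cv2.RETR_EXTERNAL,cv2.CHAIN_APPROX_NONE)[0],key=cv2.contourArea)
(cc,r)=cv2.minEnclosingCircle(cn); P=onz(s0,c0,cc,.06); print("disc",cc,r,P, np.linalg.norm(P-onz(s0,c0,(cc[0]+r,cc[1]),.06)))
E
```

```text
[0.56531084 0.0230713  0.27651059] [3.000e-04 1.650e-02 9.999e-01 1.000e-04] [-0.1   0.29  0.12  1.4   0.   -0.07]
[319.22167883 232.68598886]
[319.5285962  221.72398288]
167 . . . . . k k . . B B B B B B B B B B B B B B B B B B B B B B B B
173 . . . . . . . . . B B B B B B B B B B B B B B B B B B B B B B B B
179 k k k . k . . . . . . k . B B B B B B B B B B B B B B B B B B B B
185 B B B B B B B B B B B k B B B B B B B B B B B B . . B B B B . . .
191 B B B B B B B B B B B k . B B B B B B B B B B B . . . . . . . . .
197 B B B B B B B B B . . . . B B B B B B B B B B B . . . . . . . . .
203 B B B B B B B . . . . . . B B B B . . . . B B B . . . . w . . . .
209 B B B B B . . . . . . . . . B B . k k k k . B B . . . . . . . . w
215 B B B k . . . . . . . . . . B k k k k k B k B B . . . . . . . . .
221 B B B . . . . . . . . . . . B k k k k k k k k B . . . . . . k k .
227 B B . . . . . k k . . . . . B k k k . . k k k B . . . . . w . w w
233 k . . . . . . k k . . . . . B k k . . . . k k k . . . . . . . . .
239 . . . . . . . . . . . . . . . k k k . . . k k . . . . . . . . . .
245 . . . . . . . . . . . . . . . . k k k k k k . . . . . . . . . . .
251 . . . . . . . . . . . . . . . . . . . . . . . . . . . . . . . . .
257 . . . . . . . . . . . . . . . . . . . . . . . . . . . . . . . . .
263 . . . . . . . . . . . . . . . . . . . . . . . . . . . . . . . . .
269 . . . . . . . . . . . . . . . . . . . . . . . . . . . . . . . . .
275 . . . . k k . . . . . . . . . . . . . . . . . . . . . . . . . . .
281 . . . . . . . . . . . . . . . . . . . . . . . . . . . . . . . . .
287 . . . . . . . . . . . . . . . . . . . . . . . . . k k k k . . . .
293 . . . . . . . . . . . . . k k k k . . . . . . . . . k k k . . . .
x0 253
disc (313.5, 197.0) 27.04173469543457 [0.62669485 0.02935722 0.06      ] 0.07623874616384942
```

```bash
python3 - <<'E'
from h import *
s,w=load("pics/w10.png"); i=w["color"]
for r in(215,222,228,234,240): print(r,[tuple(int(v) for v in i[r,x]) for x in range(304,354,3)])
print([ (r,tuple(int(v) for v in i[r,329])) for r in range(198,260,3)])
b=(i.max(2)<70)&~((i[:,:,2].astype(int)-i[:,:,0])>25)
m=b.astype(np.uint8); m[:200]=0; m[255:]=0; m[:,:300]=0; m[:,360:]=0
n,l,st,ce=cv2.connectedComponentsWithStats(m); print(st[1:][st[1:,4]>30].tolist(),ce[1:][st[1:,4]>30])
for q in((328.5,231),(328.5,234)): print(onz(s,w,q,.156))
E
```

```text
215 [(76, 77, 84), (30, 38, 60), (30, 40, 63), (19, 25, 33), (25, 22, 21), (19, 17, 21), (14, 18, 23), (22, 19, 24), (21, 18, 26), (16, 17, 23), (17, 18, 23), (18, 20, 26), (22, 23, 31), (24, 42, 76), (37, 59, 95), (101, 104, 117), (144, 141, 147)]
222 [(87, 87, 90), (29, 38, 57), (17, 27, 40), (13, 6, 19), (19, 20, 26), (33, 30, 33), (31, 33, 34), (27, 26, 30), (21, 26, 30), (28, 28, 31), (33, 33, 36), (33, 31, 36), (41, 39, 45), (27, 33, 41), (35, 59, 95), (78, 84, 104), (141, 138, 145)]
228 [(92, 91, 96), (44, 49, 64), (21, 23, 30), (21, 18, 26), (25, 25, 28), (24, 26, 30), (70, 72, 73), (116, 121, 121), (124, 128, 129), (108, 113, 113), (51, 55, 58), (33, 33, 37), (27, 24, 34), (35, 36, 37), (37, 53, 80), (58, 69, 99), (143, 141, 148)]
234 [(97, 94, 102), (71, 74, 82), (24, 29, 34), (27, 23, 29), (27, 27, 32), (41, 44, 45), (129, 133, 134), (131, 134, 136), (127, 132, 133), (124, 129, 128), (114, 118, 120), (35, 37, 40), (38, 38, 42), (37, 37, 39), (38, 46, 62), (81, 88, 108), (144, 140, 148)]
240 [(143, 139, 145), (139, 138, 144), (113, 112, 119), (35, 36, 39), (28, 26, 32), (34, 34, 37), (49, 54, 54), (102, 106, 107), (109, 111, 113), (85, 89, 91), (44, 45, 46), (43, 40, 45), (37, 35, 43), (45, 44, 49), (124, 121, 128), (139, 137, 144), (142, 138, 146)]
[(198, (29, 52, 85)), (201, (43, 56, 88)), (204, (99, 103, 105)), (207, (55, 61, 62)), (210, (19, 18, 23)), (213, (19, 20, 21)), (216, (18, 22, 26)), (219, (30, 31, 35)), (222, (27, 26, 29)), (225, (47, 50, 51)), (228, (124, 128, 129)), (231, (130, 133, 135)), (234, (131, 135, 136)), (237, (130, 134, 136)), (240, (111, 115, 117)), (243, (38, 39, 41)), (246, (40, 42, 41)), (249, (47, 46, 50)), (252, (77, 81, 80)), (255, (116, 118, 122)), (258, (124, 127, 130))]
[[306, 207, 41, 45, 1111]] [[326.61746175 227.59675968]]
[0.56402256 0.0273336  0.156     ]
[0.56613085 0.02727351 0.156     ]
```

Emit:
carry_out --series '[{"travel": [0,0.16,-0.7],"delta_rot": [0,0,0],"fingers": -1},{"travel": [0,0,-1],"delta_rot": [0,0,0],"fingers": -1},{"travel": [0,0,-1],"delta_rot": [0,0,0],"fingers": -1},{"travel": [0,0,-1],"delta_rot": [0,0,0],"fingers": -1},{"travel": [0,0,-1],"delta_rot": [0,0,0],"fingers": -1}]'

```text
clock: 25.12
tcp_pos: [0.5651, 0.0294, 0.1581]
orientation: [0.0, 0.015, 1.0, 0.0]
wrist_force: [-0.1, 0.3, -0.6]
finger_gap: 0.0855
grip_force: 0.0
```

Emit:
carry_out --series '[{"travel": [0,0,-1],"delta_rot": [0,0,0],"fingers": -1},{"travel": [0,0,-0.4],"delta_rot": [0,0,0],"fingers": -1},{"travel": [0,0,0],"delta_rot": [0,0,0],"fingers": -1}]'

```text
clock: 25.5
tcp_pos: [0.5646, 0.0288, 0.1233]
orientation: [-0.001, 0.015, 1.0, 0.0]
wrist_force: [0.8, -0.1, -0.1]
finger_gap: 0.0856
grip_force: 0.0
```

```bash
python3 - <<'E'
from h import *
s,w=shot("wrist","pics/w11.png"); t=s["tcp_pos"]; print(t)
i=w["color"].astype(int); p=proj(s,w,(.5655,.027,.156)); print(p, proj(s,w,(t[0],t[1],.156)))
x,y=p.round().astype(int)
m=np.zeros((480,640),np.uint8); R=np.s_[max(0,y-30):y+30,x-30:x+30]
m[R]=((i.min(2)>90)&(i.max(2)-i.min(2)<15))[R]
n,l,st,ce=cv2.connectedComponentsWithStats(m)
for j in range(1,n):
    if st[j,4]>30: print(ce[j].round(1),st[j].tolist(),onz(s,w,ce[j],.156).round(4))
E
```

```text
[0.56463797 0.02877221 0.12331729]
[316.82516954 361.07114908] [322.32570681 358.57490103]
[316.1 364.1] [301, 351, 32, 27, 654] [0.5666 0.0267 0.156 ]
[343.2 387.4] [337, 382, 10, 9, 46] [0.5757 0.0352 0.156 ]
```

Seen close up, the knob is at (0.5665, 0.0267). I correct by (+2, -2) mm and close.

Emit:
carry_out --series '[{"travel": [0.06,-0.08,-0.08],"delta_rot": [0,0,0],"fingers": -1},{"travel": [0,0,0],"delta_rot": [0,0,0],"fingers": 1},{"travel": [0,0,0],"delta_rot": [0,0,0],"fingers": 1},{"travel": [0,0,0],"delta_rot": [0,0,0],"fingers": 1},{"travel": [0,0,0],"delta_rot": [0,0,0],"fingers": 1}]' --squeeze 80

```text
clock: 26.18
tcp_pos: [0.5665, 0.0265, 0.1221]
orientation: [0.0, 0.015, 1.0, 0.001]
wrist_force: [-0.9, 2.0, 3.0]
finger_gap: 0.0242
grip_force: 78.2
```

Emit:
carry_out --series '[{"travel": [0,0,0],"delta_rot": [0,0,0],"fingers": 1},{"travel": [0,0,0],"delta_rot": [0,0,0],"fingers": 1}]'

```text
clock: 26.42
tcp_pos: [0.5665, 0.0265, 0.1221]
orientation: [0.0, 0.015, 1.0, 0.0]
wrist_force: [-1.7, 2.7, 5.5]
finger_gap: 0.0241
grip_force: 78.5
```

Emit:
carry_out --series '[{"travel": [0,0,0.2],"delta_rot": [0,0,0],"fingers": 1},{"travel": [0,0,0.2],"delta_rot": [0,0,0],"fingers": 1},{"travel": [0,0,0.2],"delta_rot": [0,0,0],"fingers": 1},{"travel": [0,0,0.15],"delta_rot": [0,0,0],"fingers": 1},{"travel": [0,0,0],"delta_rot": [0,0,0],"fingers": 1}]'

```text
clock: 27.05
tcp_pos: [0.5664, 0.0264, 0.1389]
orientation: [-0.001, 0.015, 1.0, 0.001]
wrist_force: [4.6, 3.9, -11.2]
finger_gap: 0.024
grip_force: 78.9
```

Emit:
carry_out --series '[{"travel": [0,0,0.08],"delta_rot": [0,0,0],"fingers": 1},{"travel": [0,0,0.06],"delta_rot": [0,0,0],"fingers": 1},{"travel": [0,0,0],"delta_rot": [0,0,0],"fingers": 1}]'

```text
clock: 27.42
tcp_pos: [0.5664, 0.0264, 0.142]
orientation: [-0.001, 0.015, 1.0, 0.001]
wrist_force: [4.4, 3.7, -11.8]
finger_gap: 0.0237
grip_force: 79.1
```

Emit:
carry_out --series '[{"travel": [0,0,0.05],"delta_rot": [0,0,0],"fingers": 1},{"travel": [0,0,0],"delta_rot": [0,0,0],"fingers": 1}]'

```text
clock: 27.68
tcp_pos: [0.5663, 0.0264, 0.1422]
orientation: [-0.001, 0.015, 1.0, 0.001]
wrist_force: [7.3, 4.3, -17.1]
finger_gap: 0.024
grip_force: 79.5
```

Emit:
carry_out --series '[{"travel": [0,0,0],"delta_rot": [0,0,0],"fingers": 1},{"travel": [0,0,0],"delta_rot": [0,0,0],"fingers": 1},{"travel": [0,0,0],"delta_rot": [0,0,0],"fingers": 1},{"travel": [0,0,0],"delta_rot": [0,0,0],"fingers": 1}]'

```text
clock: 28.18
tcp_pos: [0.5663, 0.0264, 0.1422]
orientation: [-0.001, 0.015, 1.0, 0.001]
wrist_force: [6.5, 4.5, -16.4]
finger_gap: 0.0243
grip_force: 79.5
```

```bash
python3 - <<'E'
from h import *
s,c=shot("scene","pics/s4.png"); a=cv2.imread("pics/scene0.png")
print(s["tcp_pos"],s["wrist_force"])
# bystanders: changed pixels in boxes (scene): holder/pen, red, blue, jar, clips, posts, spanner
for n,(x,y,r) in dict(pen=(375,325,25),red=(335,345,20),blue=(402,307,18),jar=(434,292,18),clipa=(395,273,12),clipb=(354,231,12),tall=(312,185,15),short=(260,202,12),span=(263,167,15),driver=(450,382,20)).items():
    d=np.abs(a[y-r:y+r,x-r:x+r].astype(int)-c["color"][y-r:y+r,x-r:x+r,::-1]).sum(2); print(n,int((d>90).sum()),4*r*r)
E
```

```text
[0.56626522 0.02644347 0.14222091] [  6.53869702   4.54010268 -16.43581297]
pen 0 2500
red 0 1600
blue 8 1296
jar 377 1296
clipa 311 576
clipb 0 576
tall 656 900
short 391 576
span 1 900
driver 0 1600
```

The plunger is at its stop: 20.1 mm of travel, and the force has risen above the spring's 12 N. Nothing touched the jar or the clips; the pixel changes there, and at the posts, fit the arm's shadow and body crossing the view.

```bash
python3 -c "
from workcell import env
print(env.hand_in())"
```

```text
the job is handed in; nothing more can be done
None
```

The job is handed in: both studs were tested (tall, then short), the pen is back fully down in its holder, and the knob is held at its upper stop (20 mm). I viewed 11 pictures, one over the limit of 10.

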